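# Open the firing-tray case

### The job

Open the grey case of ceramic firing trays: flip the two red-tabbed sprung clips on its opposite long sides outward until both snap fully open, and only then lift the lid off by its black handle. Set the lid down gently (do not drop it), handle up, centred on the blue mat and square with it, so that it lies wholly on the mat, and let go; leave both clips open and do not disturb the jar, the cup or the spare firing tray.

Things in the scene. Friction and masses are not known exactly. Their poses are not given: they have to be found in the camera images.
- case: Grey open-topped case, 200 long (its x) x 140 wide (its y) x 100 high, walls 5 mm, fast to the bench. Origin: centre of its underside; z up. White ceramic trays lie inside (up to 33 above the bench). A clip is hinged at the middle of each long side (+y: clip_left, -y: clip_right).
- clip_left (a joint): Angle (rad) of the sprung wire clip on the case's +y side. 0 = closed: its crossbar lies 1.5 mm above the lid's edge and locks it down. It swings outward, away from the lid, to 2.3 = fully open, hanging outward and down. Over-centre spring: below 0.7 it pulls shut (0.35 N m at 0, about 6 N at the tab), beyond 0.7 it snaps open and stays. Push it from over the lid, or pinch it.
- clip_right (a joint): The same for the clip on the case's -y side, which swings outward to -y.
- clip_left_tab (a point): Centre of clip_left's upright red tab, 50 (case x) x 10 x 40 high. Closed: 79 mm to +y of the case's middle, 130 above the bench (top 150; lid plate top 106), inner face 74 from the middle. The wire crossbar lies inward of the tab's foot, 64 from the middle, top 114 above the bench, and rises to at most 117 as it swings: a pushing finger stays above that.
- clip_right_tab (a point): The same for clip_right's tab, to -y.
- clip_left_hinge (a point): Middle of clip_left's level hinge axis, parallel to case x: 80 mm to +y of the case's middle, 72 above the bench. Open, the clip reaches 140 mm from the case's middle.
- clip_right_hinge (a point): The same for clip_right, to -y.
- lid: Loose aluminium lid, 0.25 to 0.5 kg, plate 200 (its x) x 140 (its y) x 6, with a 182 x 122 x 8 white pad under it that drops into the case with 4 mm play each way. Origin: centre of the pad's underside, z up; plate top 14 above it, handle top 52 above it. Closed, its axes are those of the case and its origin is 92 above the bench (plate top 106, handle top 144).
- lid_grip (a point): Centre of the lid's handle bar: 96 long along lid x, 16 wide, 16 high, 44 mm above the lid's origin, 22 mm free space under it, on a post at each end. Grasp across its width (along lid y).
- mat: Blue mat, 250 (its x) x 190 (its y) x 4 thick, fast to the bench. Origin: centre of its underside. The lid's long side goes along the mat's long side, either way round.
- jar: Bystander: jar, 60 diameter, 80 high. Origin under its centre.
- cup: Bystander: white cup, 68 diameter, 70 high. Origin under its centre.
- firing_tray: Bystander: round white ceramic tray, 80 diameter, 27 high with its pins. Origin under its centre.

How it is judged:
By the outcome, as a careful person would: the job done as asked, in the order asked, and still so for the second after the job is handed in, with the robot touching nothing.
It also fails if it takes over 54 s, if anything falls off the work surface, if the arm or the gripper's body presses on something with over 40 N, if the wrist force passes 120 N, or if a joint passes its speed limit or range.

### The arm

A 7-joint arm with a two-finger parallel gripper is mounted at the origin on the work surface. World frame = base frame: x ahead of the robot, y to its left, z up, the work surface at z = 0. Lengths are in m, angles in rad, forces in N, time in s.
With the tool pointing down it reaches from about 0.35 to 0.9 m from the base axis. Payload 8.1 kg.
Tool frame: the origin (TCP) lies where the fingers leave the gripper's body, on its centre line; the fingertips stand 66 mm ahead of it and the grasp point (between the pads) lies 47 mm ahead of it; z points along the fingers, y is the line along which they close (so a half turn about z gives the same grasp; the last joint's range is limited). The gripper opens to 92 mm and grips with 3 to 60 N. Pads are 19 mm wide; open, the fingers measure 130 mm over their backs; the gripper's body (75 mm by 190 mm) begins 47 mm behind the grasp point.
Start: joints at [1.1, 0.434, 0.025, 1.573, -0.012, 1.134, -0.075], TCP at [0.225, -0.583, 0.292] pointing down, gripper open.
Joint ranges: [-2.62, 2.62], [-0.44, 2.09], [-1.27, 1.32], [0.08, 2.57], [-1.32, 4.46], [0.12, 2], [-2.74, 2.74]. Speed limits (rad/s): [2.22, 2.22, 3.01, 3.01, 3.14, 3.14, 3.14].

### API

Orientations are given as a rotation vector (axis times angle).
In Python, from cell import arm gives the robot as it stands.
- The arm moves only by the tool send_rows, never from a script. Its argument "motion" is text: rows parted by semicolons, each of 7 numbers parted by spaces: the closure, from 0 (fully open) to 1 (shut), then the shift along the world's x, y, z in m, then the turn, a rotation vector about the world's x, y, z in degrees. A call has 1 to 5 rows; each row shifts and turns the commanded pose from where the row before left it; what a row does not reach is not made up. A row lasts 1/8 s, in which the tool goes at most 62.5 mm and 10.7 degrees, less where a joint would pass 70% of its speed; a pose out of reach is approached as far as the arm can. A call is refused whole if a number of a shift passes 0.0625 or a number of a turn 10.7, either way. A call with a gripper value outside its range is refused whole. The fingers move at their own pace and stop on an object; "force" is the grip in N (left out, the last holds). Time passes only in rows, so rows that do not move let the fingers close. It gives the time, the measured TCP pose, the force, the opening and the grip force at its end, in the units of the state.
- arm.observe(): the state, without advancing time (a new reading comes with each control period).
- arm.get_image(name): name is "scene" or "top"; returns (picture, depth): 480x640x3 uint8, blue, green, red; 480x640 float32, m along the optical axis (not along the pixel's ray), 0 where there is no reading.
- arm.camera_model(name): a dict with "fx", "fy", "cx", "cy" (pixels), "view" (4x4, takes a point from world to camera coordinates). Camera axes: x right, y down, z forward; pixel columns grow to the right and rows downward; lengths in m; the calibration is good to about 2 mm. A picture is of the moment at which its call begins. camera_model takes no time and is no camera call.
- arm.sign_off(): hands the job in; it is judged then, once.
The state is a dict: "clock": time; "joints": joint angles; "dq": joint speeds; "joint_efforts": joint torques, N m; "position": TCP position; "ee_rot": TCP orientation; "force": force on the tool from outside, world axes, zero at the start; "ft_torque": the same for the moment, N m; "width": opening from 0.0 (shut) to 1.0 (fully open); "gripper_force": force on a finger pad.
Only numpy, scipy, OpenCV 4.12 (cv2) and the standard library are available. Lean on these libraries where they do the work, as an engineer would, in place of code of your own. Each camera call takes 0.05 s, during which the arm holds its last target. There are 200 camera calls.

## Working session

There is one attempt and no reset: what is moved stays moved. The work goes in short steps, Python scripts to look and compute and a tool call to move; the robot and the scene stay as the last step left them, time stands still between calls to the robot, and variables do not carry over. Pictures are saved under pics/ and viewed, at most 10 in all, crops included, and the job is handed in when it is done.

Besides the shell and the picture viewer there is one more tool, called after "Request:" as name(argument=value, ...), one argument or row to a line, values as JSON. send_rows: Moves the arm, as the interface text tells. Its arguments: {"type":"object","properties":{"motion":{"type":"string"},"force":{"type":"number"}},"required":["motion"]}

```bash
ls; mkdir -p pics
cat > h.py <<'E'
import numpy as np, cv2
from cell import arm
def snap(n):
    im,d=arm.get_image(n); m=arm.camera_model(n); return im,d,m
def world(d,m,mask=None):
    v,u=np.indices(d.shape); 
    p=np.stack([(u-m["cx"])/m["fx"]*d,(v-m["cy"])/m["fy"]*d,d],-1)
    V=np.array(m["view"]); R,t=V[:3,:3],V[:3,3]
    return (p-t)@R
E
python3 - <<'E'
from h import *
for n in("top","scene"):
    im,d,m=snap(n); cv2.imwrite(f"pics/{n}0.png",im); np.savez(f"pics/{n}0.npz",im=im,d=d)
    V=np.array(m["view"]); print(n,m["fx"],m["cx"],m["cy"],-V[:3,:3].T@V[:3,3],V[:3,:3].round(2).tolist())
s=arm.observe(); print(s)
E
```

```text
pics
top 490.8546853227248 315.273391878912 237.79328191971078 [0.43165355 0.00739932 1.640419  ] [[-0.02, -1.0, -0.0], [-0.99, 0.02, -0.12], [0.12, -0.0, -0.99]]
scene 441.1149495434276 322.19135239699114 236.11027516420594 [ 1.44478058 -0.58840212  1.08426791] [[0.61, 0.8, -0.01], [0.55, -0.43, -0.72], [-0.58, 0.43, -0.7]]
{'clock': 0.1, 'joints': array([ 1.1004072 ,  0.43514842,  0.02497763,  1.57400244, -0.01160227,
        1.13399934, -0.07512149]), 'dq': array([ 2.90437766e-04, -1.56791109e-03, -5.86511867e-04, -1.54214358e-03,
       -7.71189699e-05,  9.38243609e-05, -1.06731956e-03]), 'joint_efforts': array([ 3.33497417e-03, -6.69122028e+01,  9.88042429e-01, -3.15143681e+01,
       -6.06117421e-02,  3.73780704e-02,  5.72424983e-05]), 'position': array([ 0.22454623, -0.58287827,  0.29152789]), 'ee_rot': array([-3.08731299e+00, -5.74075145e-01,  6.01761546e-04]), 'force': array([-1.0152303 , -0.84332522,  0.03322265]), 'ft_torque': array([ 0.00956498, -0.03333119, -0.04516904]), 'gripper_force': 0.0, 'width': 1.0008107644699444}
```

View pics/top0.png

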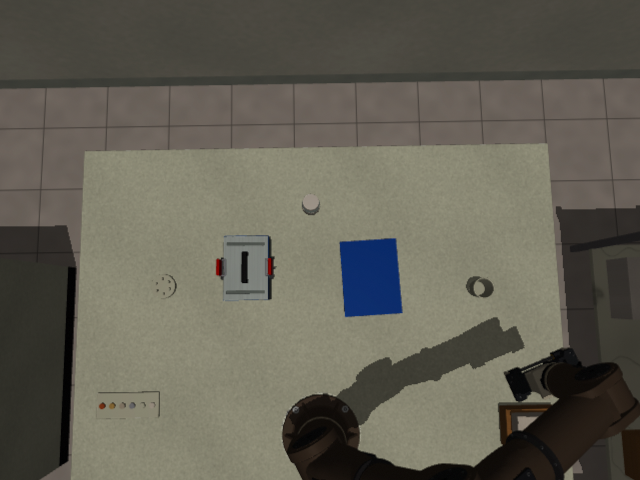

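View pics/scene0.png

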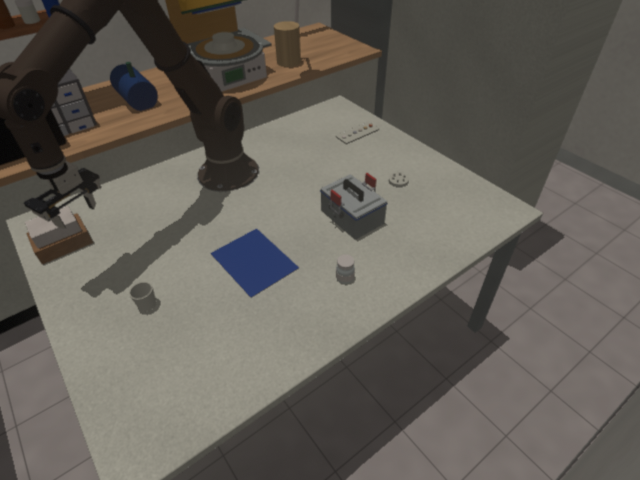

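The top view shows the case at about px (246,268), with the long axis vertical (world x), the red tabs at (220,268) and (270,267), and the handle at (244,267). The mat is at (371,277), jar (311,204), cup (480,287) and spare tray (165,286). The scene view confirms the clips are closed and upright.

```bash
cat > m.py <<'E'
from h import *
def rect(P,z0,z1,mask):
    s=mask&(P[...,2]>z0)&(P[...,2]<z1); q=P[s]
    r=cv2.minAreaRect((q[:,:2]*1000).astype(np.float32)); return len(q),np.round(r[0],1),np.round(r[1],1),round(r[2],2),np.round(np.median(q,0)*1000,1)
def box(u0,u1,v0,v1):
    M=np.zeros((480,640),bool); M[v0:v1,u0:u1]=1; return M
E
python3 - <<'E'
from m import *
z=np.load("pics/top0.npz"); im,d=z["im"].astype(int),z["d"]; m=arm.camera_model("top"); P=world(d,m)
b,g,r=im[...,0],im[...,1],im[...,2]
blue=(b>90)&(r<60); red=(r>120)&(g<70)
C=box(205,285,225,310)
print("mat",rect(P,-.02,.03,blue&box(320,420,225,330)))
print("plate",rect(P,.095,.116,C&~red)); print("plate-hi",rect(P,.1,.11,C&~red&box(225,268,225,310)))
print("handle",rect(P,.130,.16,C&~red&box(232,258,240,295)))
print("redL",rect(P,.1,.17,red&box(205,240,225,310))); print("redR",rect(P,.1,.17,red&box(250,285,225,310)))
print("jar",rect(P,.06,.1,box(295,330,185,220)));print("cup",rect(P,.05,.09,box(460,500,270,305)));print("tray",rect(P,.008,.05,box(145,185,265,305)))
print("bench",np.median(P[330:360,200:280,2]))
o=cv2.resize(z["im"][220:320,200:300],None,fx=6,fy=6,interpolation=cv2.INTER_CUBIC); cv2.imwrite("pics/crop1.png",o)
E
```

```text
mat (4198, array([ 499.1, -174.8]), array([248.1, 189.6]), 2.73, array([ 497.5, -174.2,    4.7]))
plate (2709, array([533.7, 221.5]), array([159.1, 201.6]), 89.02, array([529.4, 220.5, 106.6]))
plate-hi (2058, array([532.9, 224.7]), array([133.2, 201.4]), 89.73, array([530.1, 220.5, 106.1]))
handle (160, array([532. , 224.9]), array([14.1, 95.7]), 89.4, array([531.5, 224.9, 143.9]))
redL (30, array([530.7, 306.2]), array([42.4,  8.2]), 1.44, array([523.3, 305.8, 150.6]))
redR (21, array([531.3, 146.3]), array([43.,  4.]), 0.45, array([528. , 147.8, 152.3]))
jar (213, array([741.3,  19.5]), array([48.8, 53.2]), 89.08, array([741. ,  18.2,  80.6]))
cup (154, array([ 456.2, -526.2]), array([65.9, 67.4]), 17.77, array([ 457.8, -540. ,   67.8]))
tray (490, array([486.2, 507.6]), array([124.9, 128.3]), 2.38, array([480.9, 510.4,  16.6]))
bench 0.00022861995370288484
```

View pics/crop1.png

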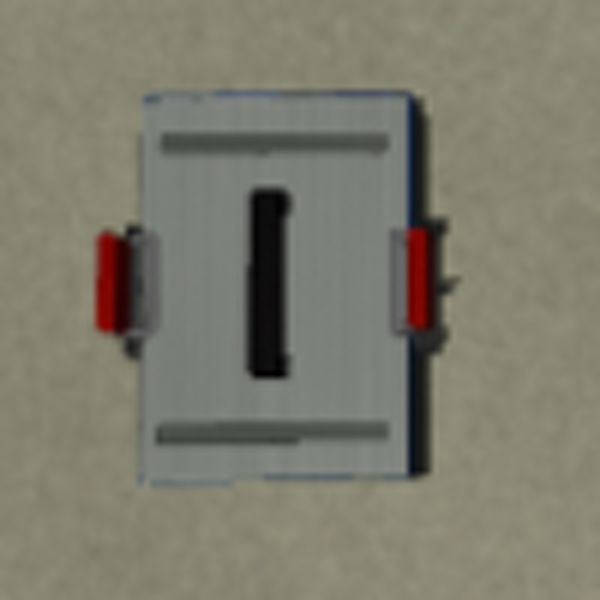

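The enlarged crop shows the case square with the world axes to within about 0.5°, with both tabs upright beside the lid edge. The sizes and heights match: plate 201 mm long at z 106, handle z 144, tabs z 150. Case centre is about (0.531, 0.226). Mat centre is about (0.499, -0.175) at yaw +2.7°.

Next I travel across with the gripper closed and yaw turned.

Request:
send_rows(
  motion="1 0.02 0.057 0 0 0 -10.7; 1 0.02 0.057 0 0 0 -10.7; 1 0.02 0.057 0 0 0 0; 1 0.02 0.057 0 0 0 0; 1 0.02 0.057 0 0 0 0",
  force=40,
)

```text
clock: 0.72
position: [0.325, -0.2962, 0.2921]
ee_rot: [3.142, -0.009, -0.0]
force: [1.4, -0.1, 0.8]
width: 0.508
gripper_force: 0.0
```

Request:
send_rows(
  motion="1 0.02 0.057 0 0 0 0; 1 0.02 0.057 0 0 0 0; 1 0.02 0.057 0 0 0 0; 1 0.02 0.057 0 0 0 0; 1 0.02 0.057 0 0 0 0",
)

```text
clock: 1.35
position: [0.4249, -0.0114, 0.2923]
ee_rot: [3.141, -0.01, 0.001]
force: [1.2, -1.1, 0.5]
width: 0.01
gripper_force: 0.0
```

Request:
send_rows(
  motion="1 0.02 0.057 0 0 0 0; 1 0.02 0.057 0 0 0 0; 1 0.02 0.057 0 0 0 0; 1 0.02 0.053 0 0 0 0; 1 0 0 0 0 0 0",
)

```text
clock: 1.98
position: [0.5046, 0.2157, 0.2917]
ee_rot: [-3.139, -0.001, 0.001]
force: [-0.6, -1.1, -0.4]
width: 0.008
gripper_force: 0.0
```

Request:
send_rows(
  motion="1 0.026 0.051 0 0 0 0; 1 0 0 -0.04 0 0 0; 1 0 0 -0.03 0 0 0; 1 0 0 -0.02 0 0 0; 1 0 0 0 0 0 0",
)

```text
clock: 2.6
position: [0.5299, 0.2603, 0.2006]
ee_rot: [3.139, -0.01, -0.005]
force: [0.3, 0.1, 1.0]
width: 0.004
gripper_force: 0.0
```

Request:
send_rows(
  motion="1 0 0.01 -0.01 0 0 0; 1 0 0.015 0 0 0 0; 1 0 0.015 0 0 0 0; 1 0 0.01 0 0 0 0; 1 0 0.01 0 0 0 0",
)

```text
clock: 3.22
position: [0.5307, 0.3226, 0.1925]
ee_rot: [3.141, -0.009, 0.0]
force: [0.6, -3.3, -0.7]
width: 0.004
gripper_force: 1.1
```

Request:
send_rows(
  motion="1 0 0.012 0 0 0 0; 1 0 0.012 0 0 0 0; 1 0 0.01 0 0 0 0; 1 0 0 0 0 0 0; 1 0 0 0.03 0 0 0",
)

```text
clock: 3.85
position: [0.5298, 0.3547, 0.2203]
ee_rot: [3.138, -0.009, -0.006]
force: [0.7, -0.2, -0.3]
width: 0.01
gripper_force: 0.0
```

Run:
```python
from h import *
im,d,m=snap("scene"); cv2.imwrite("pics/s1.png",cv2.resize(im[120:260,270:450],None,fx=4,fy=4,interpolation=cv2.INTER_CUBIC))
print(arm.observe()["position"])
```

```text
[0.53152344 0.35628725 0.22597075]
```

View pics/s1.png

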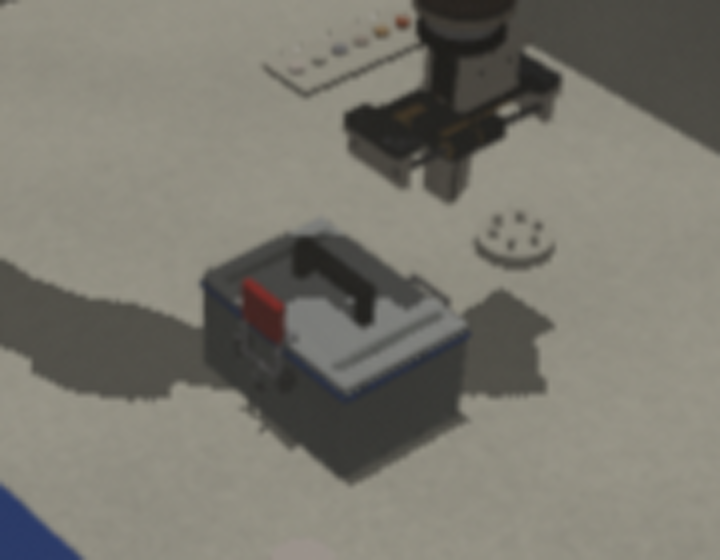

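The left tab is no longer upright, so that clip has swung open. The right tab still stands at crop px (262,310). Going over the handle to the other side.

Request:
send_rows(
  motion="1 0 -0.05 0.01 0 0 0; 1 0 -0.06 0 0 0 0; 1 0 -0.058 0 0 0 0; 1 0 0 0 0 0 0; 1 0 0 0 0 0 0",
)

```text
clock: 4.53
position: [0.5309, 0.1877, 0.2326]
ee_rot: [-3.141, 0.011, -0.001]
force: [1.0, 0.8, 0.6]
width: 0.008
gripper_force: 0.0
```

Request:
send_rows(
  motion="1 0 -0.003 -0.02 0 0 0; 1 0 0 -0.02 0 0 0; 1 0 0 0 0 0 0; 1 0 -0.012 0 0 0 0; 1 0 -0.012 0 0 0 0",
)

```text
clock: 5.15
position: [0.5309, 0.1616, 0.1933]
ee_rot: [-3.14, 0.007, -0.002]
force: [-1.0, 6.0, -1.0]
width: 0.004
gripper_force: 2.9
```

Request:
send_rows(
  motion="1 0 -0.012 0 0 0 0; 1 0 -0.012 0 0 0 0; 1 0 -0.012 0 0 0 0; 1 0 -0.012 0 0 0 0; 1 0 -0.01 0 0 0 0",
)

```text
clock: 5.78
position: [0.5307, 0.101, 0.1923]
ee_rot: [3.141, -0.011, -0.0]
force: [-0.5, 0.5, 0.1]
width: 0.006
gripper_force: 0.0
```

Request:
send_rows(
  motion="1 0 -0.008 0 0 0 0; 1 0 0 0.04 0 0 0; 1 0 0 0.06 0 0 0; 0 0 0 0.03 0 0 0; 0 0 0 0 0 0 0",
)

```text
clock: 6.4
position: [0.5317, 0.0949, 0.3248]
ee_rot: [-3.141, 0.009, -0.008]
force: [0.5, 0.7, -1.1]
width: 0.176
gripper_force: 0.0
```

Request:
send_rows(
  motion="0 -0.06 -0.01 0 0 0 0; 0 -0.06 -0.01 0 0 0 0; 0 0 0 0 0 0 0; 0 0 0 0 0 0 0",
)

```text
clock: 6.9
position: [0.411, 0.0745, 0.322]
ee_rot: [3.141, -0.01, 0.001]
force: [-0.1, 0.1, 0.4]
width: 0.607
gripper_force: 0.0
```

Run:
```python
from m import *
im,d,m=snap("top"); a=im[200:330,190:350]
im2,_,_=snap("scene"); b=im2[130:260,280:440]
cv2.imwrite("pics/c2.png",cv2.resize(np.vstack([a,b]),None,fx=2.3*1,fy=2.3,interpolation=cv2.INTER_CUBIC) if 0 else cv2.resize(np.hstack([a,b]),None,fx=2.5,fy=2.5,interpolation=cv2.INTER_CUBIC))
P=world(d,m); r,g,bb=im[...,2].astype(int),im[...,1].astype(int),im[...,0].astype(int)
red=(r>90)&(g<60); C=box(205,285,225,310)
for n,M in(("L",box(190,240,225,310)),("R",box(255,300,225,310))):
    q=P[M&red]; print(n,len(q),q.min(0).round(3) if len(q) else 0,q.max(0).round(3) if len(q) else 0)
for z in ((.130,.16),):print("handle",rect(P,*z,C&~red&box(232,258,240,295)))
print("plate",rect(P,.1,.112,C&~red&box(222,272,225,310)))
# mat by plane intersection at z=.004
z=np.load("pics/top0.npz")["im"].astype(int); k=((z[...,0]>90)&(z[...,2]<60)&box(320,420,225,330)).astype(np.uint8)
V=np.array(m["view"]);R,t=V[:3,:3],V[:3,3];o=-R.T@t
def pl(u,v,h):
    ray=R.T@np.array([(u-m["cx"])/m["fx"],(v-m["cy"])/m["fy"],1]); return o+ray*(h-o[2])/ray[2]
vv,uu=np.nonzero(k); q=np.array([pl(u,v,.004)[:2] for u,v in zip(uu,vv)])
print("mat mean",q.mean(0),cv2.minAreaRect((q*1000).astype(np.float32)), "moment", np.degrees(.5*np.arctan2(2*np.cov(q.T)[0,1],np.cov(q.T)[0,0]-np.cov(q.T)[1,1])), len(q))
s=arm.observe(); print(s["position"],s["ee_rot"],s["width"])
```

```text
L 90 [ 0.51   0.332 -0.007] [0.556 0.374 0.06 ]
R 74 [0.521 0.087 0.021] [0.555 0.119 0.054]
handle (161, array([531.9, 224.6]), array([95.2, 14.7]), 0.13, array([532.4, 224.7, 143.6]))
plate (2377, array([533.3, 225.6]), array([141. , 200.7]), 89.27, array([535.5, 227.4, 106.3]))
mat mean [ 0.49806068 -0.1745033 ] ((499.16729736328125, -174.382568359375), (248.01133728027344, 187.84487915039062), 2.881511926651001) moment 2.9501880990715765 4219
[0.41176116 0.07487505 0.32207375] [-3.14105319e+00  9.35040498e-03 -1.59587353e-04] 0.695628419830718
```

View pics/c2.png

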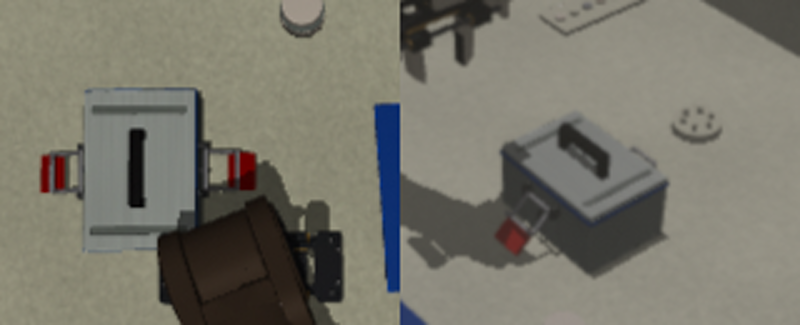

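Both clips hang fully open: red tabs at crop px (52,172) and (243,170) in the top view, low and outward, with the tabs reaching about 140 mm from the case centre. The handle is clear at (137,168). Now the grasp.

Request:
send_rows(
  motion="0 0.04 0.047 0 0 0 0; 0 0.04 0.047 0 0 0 0; 0 0.04 0.056 0 0 0 0; 0 0 0 -0.04 0 0 0; 0 0 0 0 0 0 0",
)

```text
clock: 7.62
position: [0.5264, 0.2194, 0.2787]
ee_rot: [3.139, -0.008, -0.01]
force: [-0.2, -1.0, 0.2]
width: 1.002
gripper_force: 0.0
```

Request:
send_rows(
  motion="0 0.006 0.005 -0.035 0 0 0; 0 0 0 -0.035 0 0 0; 0 0 0 -0.015 0 0 0; 0 0 0 0 0 0 0; 0 0 0 0 0 0 0",
)

```text
clock: 8.25
position: [0.5338, 0.2249, 0.1988]
ee_rot: [-3.141, 0.01, -0.003]
force: [1.2, 0.4, 0.7]
width: 1.0
gripper_force: 0.0
```

Request:
send_rows(
  motion="0 -0.002 0 -0.01 0 0 0; 0 0 0 -0.006 0 0 0; 1 0 0 0 0 0 0; 1 0 0 0 0 0 0; 1 0 0 0 0 0 0",
  force=40,
)

```text
clock: 8.88
position: [0.5312, 0.2247, 0.1814]
ee_rot: [-3.141, 0.009, -0.0]
force: [0.2, -0.5, 0.0]
width: 0.724
gripper_force: 0.0
```

Request:
send_rows(
  motion="1 0 0 0 0 0 0; 1 0 0 0 0 0 0; 1 0 0 0 0 0 0; 1 0 0 0 0 0 0; 1 0 0 0 0 0 0",
)

```text
clock: 9.5
position: [0.531, 0.2248, 0.1812]
ee_rot: [-3.141, 0.009, 0.0]
force: [0.1, 1.3, -0.2]
width: 0.175
gripper_force: 0.6
```

Request:
send_rows(
  motion="1 0 0 0 0 0 0; 1 0 0 0 0 0 0; 1 0 0 0.005 0 0 0; 1 0 0 0.01 0 0 0; 1 0 0 0 0 0 0",
)

```text
clock: 10.12
position: [0.5315, 0.2249, 0.1973]
ee_rot: [-3.141, 0.009, -0.002]
force: [-0.1, 0.0, -3.5]
width: 0.169
gripper_force: 40.0
```

Request:
send_rows(
  motion="1 0 0 0.02 0 0 0; 1 0 0 0.035 0 0 0; 1 0 0 0.035 0 0 0; 1 0 -0.02 0.01 0 0 0; 1 -0.003 -0.04 0 0 0 0",
)

```text
clock: 10.75
position: [0.5282, 0.1659, 0.2975]
ee_rot: [-3.14, 0.004, -0.004]
force: [-0.2, -0.6, -4.0]
width: 0.171
gripper_force: 40.0
```

Request:
send_rows(
  motion="1 -0.005 -0.05 0 0 0 1; 1 -0.005 -0.05 0 0 0 1; 1 -0.005 -0.05 0 0 0 1; 1 -0.005 -0.05 0 0 0 0; 1 -0.005 -0.05 0 0 0 0",
)

```text
clock: 11.38
position: [0.5025, -0.087, 0.2964]
ee_rot: [3.14, 0.073, 0.0]
force: [1.4, -0.2, -2.0]
width: 0.17
gripper_force: 40.0
```

Request:
send_rows(
  motion="1 -0.003 -0.04 0 0 0 0; 1 -0.002 -0.03 0 0 0 0; 1 0 -0.015 0 0 0 0; 1 0 0 0 0 0 0; 1 0 0 0 0 0 0",
)

```text
clock: 12.0
position: [0.4983, -0.1686, 0.2962]
ee_rot: [-3.14, -0.076, -0.0]
force: [1.6, 1.2, -3.1]
width: 0.172
gripper_force: 40.0
```

Run:
```python
from m import *
s=arm.observe(); print(s["position"],s["ee_rot"],s["force"],s["width"]); a=s["ee_rot"]; print("yaw",2*np.degrees(np.arctan(a[1]/a[0])))
im,d,m=snap("scene"); cv2.imwrite("pics/s3.png",cv2.resize(im[120:320,150:420],None,fx=2.8,fy=2.8,interpolation=cv2.INTER_CUBIC))
```

```text
[ 0.49831551 -0.16861423  0.29624865] [-3.13983448e+00 -7.63420477e-02 -1.58158092e-04] [ 1.56726971  1.23265893 -3.12973585] 0.17150569644289032
yaw 2.78563441394476
```

View pics/s3.png

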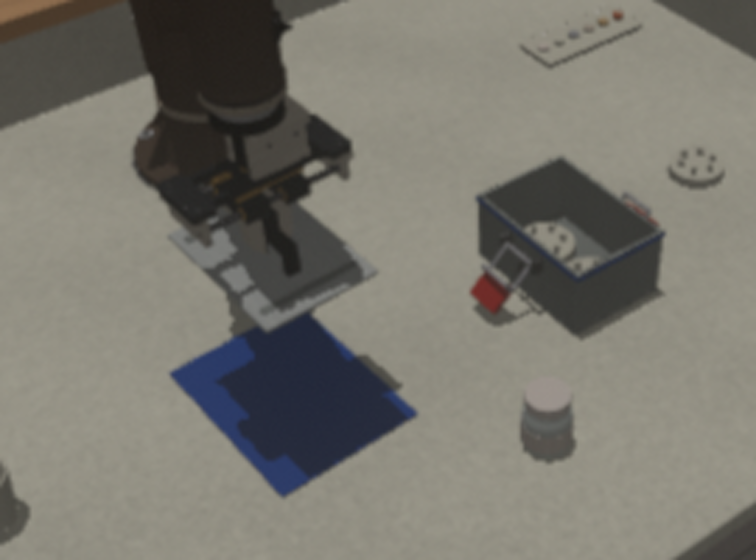

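The scene shows the lid level in the gripper above the mat, the case open and both clips still down. Lowering it now.

Request:
send_rows(
  motion="1 -0.001 -0.006 -0.04 0 0 0; 1 0 0 -0.05 0 0 0; 1 0 0 -0.05 0 0 0; 1 0 0 -0.03 0 0 0; 1 0 0 -0.01 0 0 0",
)

```text
clock: 12.68
position: [0.4965, -0.1749, 0.1148]
ee_rot: [-3.139, -0.076, 0.004]
force: [0.1, -0.0, -2.5]
width: 0.166
gripper_force: 40.0
```

Request:
send_rows(
  motion="1 0 0 -0.006 0 0 0; 1 0 0 0 0 0 0; 1 0 0 0 0 0 0",
)

```text
clock: 13.05
position: [0.4977, -0.1765, 0.1113]
ee_rot: [3.14, 0.073, 0.003]
force: [0.4, 0.4, -2.3]
width: 0.168
gripper_force: 40.0
```

Request:
send_rows(
  motion="1 -0.0005 0.002 -0.006 0 0 0; 1 0 0 -0.005 0 0 0; 1 0 0 -0.003 0 0 0; 1 0 0 -0.002 0 0 0; 1 0 0 0 0 0 0",
)

```text
clock: 13.68
position: [0.4965, -0.1744, 0.0941]
ee_rot: [-3.141, -0.073, 0.0]
force: [0.2, 0.0, -2.7]
width: 0.17
gripper_force: 40.0
```

Request:
send_rows(
  motion="1 0 0 -0.001 0 0 0; 1 0 0 -0.001 0 0 0; 1 0 0 0 0 0 0",
)

```text
clock: 14.05
position: [0.4967, -0.1744, 0.0932]
ee_rot: [3.14, 0.073, 0.001]
force: [-3.6, 1.0, 9.6]
width: 0.169
gripper_force: 40.0
```

Contact is felt, so I open and retreat.

Request:
send_rows(
  motion="1 0 0 0.0005 0 0 0; 0.8 0 0 0 0 0 0; 0.6 0 0 0 0 0 0; 0.3 0 0 0 0 0 0; 0 0 0 0 0 0 0",
)

```text
clock: 14.68
position: [0.4966, -0.1744, 0.0927]
ee_rot: [3.141, 0.073, -0.0]
force: [-0.6, 0.4, -0.0]
width: 0.473
gripper_force: 0.0
```

Request:
send_rows(
  motion="0 0 0 0 0 0 0; 0 0 0 0 0 0 0; 0 0 0 0 0 0 0; 0 0 0 0 0 0 0; 0 0 0 0.01 0 0 0",
)

```text
clock: 15.3
position: [0.4961, -0.1742, 0.1026]
ee_rot: [-3.14, -0.073, 0.002]
force: [-0.2, -0.4, -0.3]
width: 0.985
gripper_force: 0.0
```

Request:
send_rows(
  motion="0 0 0 0.03 0 0 0; 0 0 0 0.05 0 0 0; 0 0 0 0.06 0 0 0; 0 0 0 0.06 0 0 0; 0 0 0 0 0 0 0",
)

```text
clock: 15.92
position: [0.4986, -0.1745, 0.3085]
ee_rot: [3.138, 0.073, 0.014]
force: [0.5, -0.2, -0.0]
width: 1.001
gripper_force: 0.0
```

Request:
send_rows(
  motion="0 -0.02 -0.055 0 0 0 0; 0 -0.02 -0.055 0 0 0 0; 0 -0.02 -0.055 0 0 0 0; 0 -0.02 -0.055 0 0 0 0; 0 0 0 0 0 0 0",
)

```text
clock: 16.55
position: [0.4129, -0.3992, 0.3019]
ee_rot: [3.14, 0.06, -0.004]
force: [0.4, 1.2, -0.8]
width: 0.997
gripper_force: 0.0
```

Run:
```python
from m import *
s=arm.observe(); print(s["position"],s["width"],s["clock"])
im,d,m=snap("top"); im2,_,_=snap("scene"); P=world(d,m); b,g,r=[im[...,i].astype(int) for i in range(3)]
M=box(325,420,225,330)
print("plate",rect(P,.012,.026,M&~((b>90)&(r<60)))); print("handle",rect(P,.048,.065,M)); 
q=P[M&(P[...,2]>.012)&(P[...,2]<.026)]; print(q.min(0),q.max(0))
print("mat",rect(P,-.02,.012,(b>90)&(r<60)&M))
red=(r>90)&(g<60)
for n,K in(("L",box(190,240,225,310)),("R",box(255,300,225,310))):
    q=P[K&red]; print(n,len(q),q.min(0).round(3),q.max(0).round(3))
print("jar",rect(P,.06,.1,box(295,330,185,220)));print("cup",rect(P,.05,.09,box(460,500,270,305)));print("tray",rect(P,.008,.05,box(145,185,265,305)))
cv2.imwrite("pics/f.png",np.hstack([cv2.resize(im[200:330,180:430],None,fx=1.6,fy=1.6),cv2.resize(im2[120:320,150:420],(400,208))]) if 0 else cv2.resize(im[190:340,180:430],None,fx=3,fy=3,interpolation=cv2.INTER_CUBIC))
```

```text
[ 0.41289434 -0.3992444   0.30189141] 0.996515797196932 16.55
plate (2260, array([ 518.2, -152.8]), array([288.7, 229.4]), 4.17, array([ 495.4, -170.3,   18.8]))
handle (148, array([ 498.2, -174.9]), array([94., 16.]), 2.49, array([ 498. , -174.8,   56.5]))
[ 0.36897612 -0.27162642  0.01200147] [ 0.65939035 -0.03766337  0.0259852 ]
mat (1490, array([ 499.5, -174.6]), array([248.7, 189.2]), 3.18, array([ 507.1, -160.6,    4.6]))
L 92 [ 0.432  0.007 -0.007] [0.556 0.374 1.64 ]
R 125 [0.508 0.087 0.023] [0.555 0.12  0.056]
jar (211, array([742.1,  19.3]), array([49. , 50.9]), 87.23, array([741.2,  18.1,  80.2]))
cup (49, array([ 477.7, -518.5]), array([20.6, 58.8]), 18.59, array([ 480.7, -522.9,   68.4]))
tray (486, array([486., 508.]), array([119.5, 123.3]), 6.26, array([480.7, 510. ,  16. ]))
```

View pics/f.png

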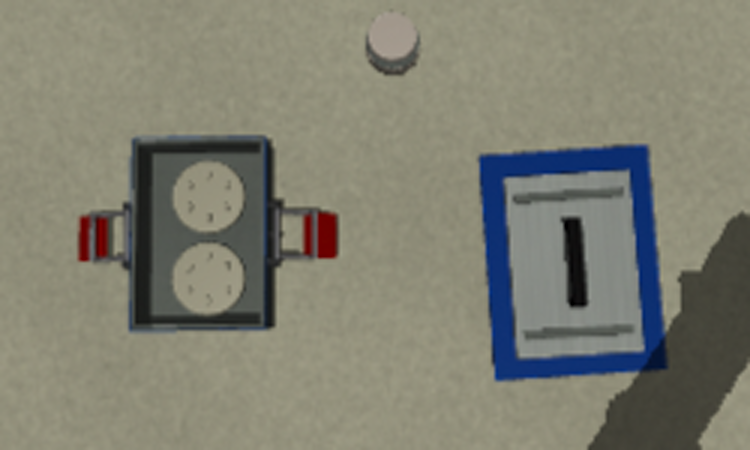

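The final picture shows the lid, handle up at (574,262), centred and square on the blue mat. Handle centre is (498, -175) mm against mat centre (499, -175), with yaw within about 0.7°. Both clips are open at (93,238) and (322,236), and the jar is untouched. The jar and tray measurements are unchanged, and the cup, now partly hidden by the arm, was never approached. Handing in.

```bash
python3 -c "
from cell import arm
print(arm.sign_off())"
```

```text
the job is handed in; nothing more can be done
None
```

Both clips were snapped open before I lifted the lid, which now lies handle up on the blue mat, within about 1 mm of centre and 1° of square; the clips are still open, the jar and spare tray measure as before, the cup (partly hidden in the last picture) was never approached, and the job was handed in at about 17 s.

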